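Put the core drill bit back in its pocket of the graded rack

TASK

Pick up the red core drill bit that stands on the bench and put it away in the wooden rack, crown down, in the pocket made for its diameter: the smallest one it goes into. Lower it into the pocket before letting go rather than dropping it from above, and leave it standing free at the bottom. Leave the small blue bit in the rack and the yellow oil bottle standing where they are.

Things in the scene. Friction and masses are not known exactly. Their poses are not given: they have to be found in the camera images.
- core_bit: Red core drill bit, 48 mm diameter, 122 mm tall, upright on its crown on the bench's left half. Origin: centre of its underside (crown), z up its axis; round. Dark crown and red barrel 0 to 72 mm up, 28 mm wide collar to 80, then a round steel shank, 16 mm diameter, 80 to 122 mm up, to grip. About 0.4 kg. At least 100 mm between centres to the oil bottle and a white jar (60 mm wide, 85 tall).
- rack: Fixed wood rack, 110 (x) by 325 (y) by 60 mm tall, turned up to 20 degrees. Origin: centre of its underside, z up. Four round blind pockets in a row at x = 0, from the robot's right: diameter 30 mm at y = -112.5 mm, 42 at -37.5, 54 at +37.5, 66 at +112.5; each 6 mm wider than its bit, 45 mm deep (floor at z = 15 mm), 4 mm chamfer at the mouth. The 30 mm one holds the blue bit; the rest are empty.
- small_bit: Slim core bit with a blue barrel, 24 mm in diameter and 122 mm tall with its 16 mm shank, standing in the rack's 30 mm pocket, its top 137 mm above the bench. Origin at the centre of its underside. Not to be moved.
- oil: Yellow plastic oil bottle with a black cap, 56 mm in diameter, 150 mm tall, standing on the left half of the bench. Origin at the centre of its underside, z up. Not to be moved or knocked over.

How it is judged:
On the way, in this order (a step that is already met when the one before it is completed fails the run):
1. the red bit is held in the gripper, its crown lifted more than 70 mm above the bench (contact force between the fingers and core_bit above 0.3 N and height (world z) of core_bit above 0.07 m), for 0.1 s.
2. still held, its crown is lowered at least 8 mm into the 54 mm pocket (contact force between the fingers and core_bit above 0.3 N and z of core_bit in the frame of rack below 0.052 m and x of core_bit in the frame of rack between -0.012 and 0.012 m and y of core_bit in the frame of rack between 0.0255 and 0.0495 m), for 0.05 s.
At the end, for the whole second after the job is handed in: The red bit stands free and at rest in the 54 mm pocket: crown within 10 mm of the pocket's centre along each rack axis and at most 5 mm above its floor, upright within 10 degrees; blue bit within 20 mm and oil bottle within 30 mm of their starts, the bottle upright within 10 degrees (x of core_bit in the frame of rack between -0.01 and 0.01 m and y of core_bit in the frame of rack between 0.0275 and 0.0475 m and z of core_bit in the frame of rack below 0.02 m and angle between each of core_bit, oil's own z axis and vertical below 0.1745 rad and linear speed of core_bit below 0.02 m/s and distance of small_bit from where it was at the start of the episode below 0.02 m and distance of oil from where it was at the start of the episode below 0.03 m); the robot touches nothing.
It fails at once if the small blue bit is taken out of place (moved more than 20 mm) (distance of small_bit from where it was at the start of the episode above 0.02 m).
It fails at once if the oil bottle is pushed more than 30 mm or knocked over (distance of oil from where it was at the start of the episode above 0.03 m or angle between oil's own z axis and vertical above 0.5 rad).
It also fails if it takes over 45 s, if anything falls off the work surface, if the arm or the gripper's body presses on something with over 40 N, if the wrist force passes 120 N, or if a joint passes its speed limit or range.

ROBOT

A 7-joint arm with a two-finger parallel gripper is mounted at the origin on the work surface. World frame = base frame: x ahead of the robot, y to its left, z up, the work surface at z = 0. Lengths are in m, angles in rad, forces in N, time in s.
With the tool pointing down it reaches from about 0.425 to 0.875 m from the base axis. Payload 8.4 kg.
Tool frame: the origin (TCP) lies midway between the tips of the shut fingers; the grasp point (between the pads) lies 19 mm behind it; z points along the fingers, y is the line along which they close (so a half turn about z gives the same grasp; the last joint's range is limited). The gripper opens to 85 mm and grips with 20 to 120 N. Pads are 22 mm wide; open, the fingers measure 114 mm over their backs; the gripper's body (76 mm by 85 mm) begins 54 mm behind the grasp point. The pads swing forward as they close: fully open they stand 13 mm farther back than shut.
Start: joints at [-1.433, 0.333, 0.04, 1.465, -0.013, 1.343, -0.059], TCP at [0.152, 0.632, 0.231] pointing down, gripper open.
Joint ranges: [-2.58, 2.58], [-0.38, 2.09], [-1.3, 1.39], [0.25, 2.4], [-1.5, 4.64], [0.08, 2.09], [-2.65, 2.65]. Speed limits (rad/s): [2.22, 2.22, 2.79, 2.79, 3.14, 3.14, 3.14].

INTERFACE

Orientations are given as a unit quaternion [x, y, z, w].
In Python, from plant import arm, viewer gives the robot as it stands. The module is installed in compiled form; this text tells all that it offers.
- The arm moves only by the tool apply_moves, never from a script. Its argument "series" is text: rows parted by semicolons, each of 7 numbers parted by spaces: the turn, a rotation vector about the tool's x, y, z in degrees, then the shift along the tool's x, y, z in m, then the finger opening in m, from 0 to 0.0854. A call has 1 to 10 rows; each row is the pose to reach, as a shift and turn from the pose commanded when the call began, along the tool's axes at that moment; what a row does not reach only later rows make up. A row lasts 1/8 s, in which the tool goes at most 62.5 mm and 10.7 degrees, less where a joint would pass 70% of its speed; a pose out of reach is approached as far as the arm can. A call with a gripper value outside its range is refused whole. The fingers move at their own pace and stop on an object; "squeeze" is the grip in N (left out, the last holds). Time passes only in rows, so rows that repeat a pose let the fingers close. It gives the time, the measured TCP pose, the force, the opening and the grip force at its end, in the units of the state.
- arm.read_state(): the state, without advancing time (a new reading comes with each control period).
- viewer.get_image(name): name is "scene" or "top"; returns a dict with "pixels" (480x640x3 uint8, blue, green, red), "range_z" (480x640 float32, m along the optical axis (not along the pixel's ray), 0 where there is no reading), "mtx" (3x3 intrinsics, pixels), "k1" (the pictures are not rectified: a ray, as slopes to the right and down, at radius r is drawn at 1 + k1 r^2 times it, then the intrinsics apply), "R" (3x3) and "t" (3): a world point X has camera coordinates R X + t. Camera axes: x right, y down, z forward; pixel columns grow to the right and rows downward; lengths in m; the calibration is good to about 2 mm. A picture is of the moment at which its call begins.
- arm.job_done(): hands the job in; it is judged then, once.
The state is a dict: "time_s": time; "qpos": joint angles; "joint_vel": joint speeds; "joint_torque": joint torques, N m; "tcp_pos": TCP position; "orientation": TCP orientation; "wrist_force": force on the tool from outside, world axes, zero at the start; "wrist_torque": the same for the moment, N m; "width": opening from 0.0 (shut) to 1.0 (fully open); "grasp_force": force on a finger pad.
Only numpy, scipy, OpenCV 4.12 (cv2) and the standard library are available. Lean on these libraries where they do the work, as an engineer would, in place of code of your own. Each camera call takes 0.05 s, during which the arm holds its last target. There are 200 camera calls.

## Working session

There is one attempt and no reset: what is moved stays moved. The work goes in short steps, Python scripts to look and compute and a tool call to move; the robot and the scene stay as the last step left them, time stands still between calls to the robot, and variables do not carry over. Pictures are saved under pics/ and viewed, at most 10 in all, crops included, and the job is handed in when it is done.

Besides the shell and the picture viewer there is one more tool, called after ">>>" as name(argument=value, ...), one argument or row to a line, values as JSON. apply_moves: Moves the arm, as the interface text tells. Its arguments: {"type":"object","properties":{"series":{"type":"string"},"squeeze":{"type":"number"}},"required":["series"]}

```bash
mkdir -p pics; cat > h.py <<'E'
import numpy as np, cv2
from plant import arm, viewer
def grab(n):
    d=viewer.get_image(n); return d
def cloud(d):
    K=np.array(d["mtx"]);k=d["k1"];z=d["range_z"]
    v,u=np.mgrid[0:480,0:640]
    p=np.stack([u,v],-1).reshape(-1,1,2).astype(np.float64)
    s=cv2.undistortPoints(p,K,np.array([k,0,0,0.]),None,None,None).reshape(480,640,2)
    c=np.dstack([s*z[...,None],z])
    return (c-np.array(d["t"]).ravel())@np.array(d["R"])  # R^T(c-t)
E
python3 - <<'E'
from h import *
for n in("scene","top"):
    d=grab(n); cv2.imwrite(f"pics/{n}0.png",d["pixels"]); np.savez(n+"0.npz",**d)
    R=np.array(d["R"]);print(n,-R.T@np.array(d["t"]).ravel(),R[2],d["k1"],d["mtx"][0][0])
s=arm.read_state();print(s)
E
```

```text
scene [0.77799246 0.46188562 0.70706038] [-0.30081588 -0.52649651 -0.79518   ] 0.0033686406031842274 500.3888881868998
top [0.49196514 0.03465732 1.12602777] [ 0.06439705 -0.00547268 -0.99790935] -0.1716288827237697 616.6839845575975
{'time_s': 0.1, 'qpos': array([-1.43320873,  0.33387974,  0.03990086,  1.46620301, -0.01340403,
        1.34335715, -0.05849648]), 'joint_vel': array([-2.81091099e-04, -6.89974721e-04, -6.70918252e-04, -8.97473958e-04,
        2.25798345e-05, -4.93245232e-04, -1.12917399e-03]), 'joint_torque': array([ 4.13098518e-03, -6.60008955e+01,  1.37027197e+00, -4.06479764e+01,
        1.71417324e-02,  8.87412083e-03, -2.96411463e-05]), 'tcp_pos': array([0.15241523, 0.63142154, 0.23047522]), 'orientation': array([ 1.18136876e-01,  9.92997006e-01, -7.89582623e-04, -3.79341228e-05]), 'wrist_force': array([ 0.31801586, -0.6399531 , -0.98103836]), 'wrist_torque': array([-0.00095215,  0.01228282,  0.00095444]), 'grasp_force': 0.0, 'width': 1.0007043299372094}
```

View pics/scene0.png

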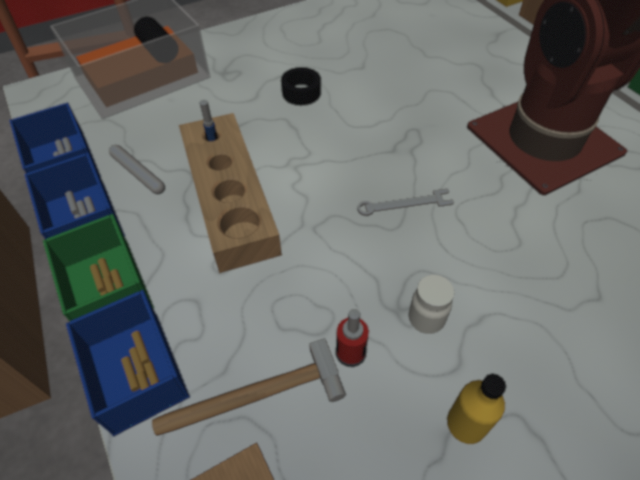

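View pics/top0.png

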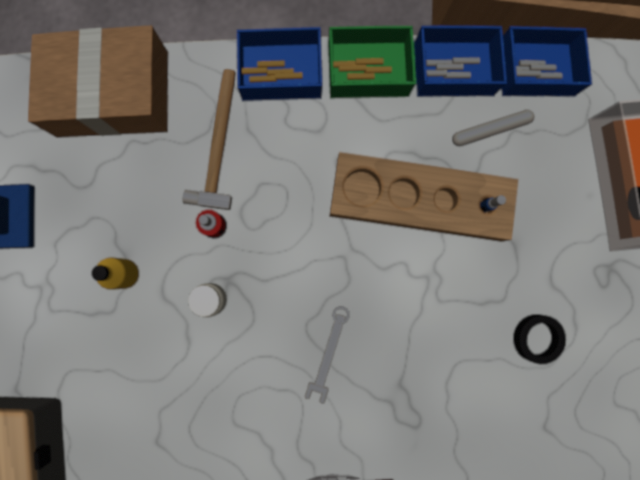

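The scene view shows the red bit at (352,340) with its shank top at (354,316), the hammer head beside it, the jar at (432,303), the bottle at (475,412), and the rack from (208,120) to (248,265) with the 54 mm pocket at (229,190). In the top view the bit is at (209,222), the rack corners are at (340,153), (518,178), (512,240) and (331,215), and the 54 mm pocket is at (403,193).

```bash
cat > meas.py <<'E'
from h import *
def red(d,P):
    hsv=cv2.cvtColor(d["pixels"],cv2.COLOR_BGR2HSV)
    m=((hsv[...,0]<8)|(hsv[...,0]>172))&(hsv[...,1]>150)&(hsv[...,2]>60)
    m&=(P[...,0]>.4)&(P[...,0]<.9)&(P[...,2]>.01)&(P[...,2]<.09)
    return m
def rack(d,P,zt=.06):
    z=P[...,2]
    m=(abs(z-zt)<.012)&(P[...,1]<.12)&(P[...,1]>-.42)&(P[...,0]>.42)&(P[...,0]<.85)
    m=m.astype(np.uint8); n,l,s,c=cv2.connectedComponentsWithStats(m)
    i=1+np.argmax(s[1:,4]); return l==i
if __name__=="__main__":
  for n in("scene","top"):
    d=np.load(n+"0.npz"); P=cloud(d)
    b=P[rack(d,P)]
    print(n,"rack",len(b),b[:,2].mean(),cv2.minAreaRect(b[:,:2].astype(np.float32)*1000))
    r=P[red(d,P)]; print("red",len(r),r.min(0),r.max(0),np.median(r,0))
    c=np.median(r,0)[:2]
    q=P.reshape(-1,3); q=q[np.linalg.norm(q[:,:2]-c,axis=1)<.06]
    sh=q[(q[:,2]>.095)&(q[:,2]<.135)]; print("shank",len(sh),sh.min(0) if len(sh) else 0,sh.max(0) if len(sh) else 0)
    f=P[(abs(P[...,2])<.01)];print("floor z",np.median(f[:,2]))
    for nm,u,v in (("oil",*((490,387) if n=="scene" else (102,273))),("jar",*((434,290) if n=="scene" else (207,299))),("ham",*((325,370) if n=="scene" else (207,199))),("blue",*((205,110) if n=="scene" else (500,202)))): print(nm,P[v,u])
E
python3 meas.py
```

```text
scene rack 6842 0.05892316325598305 ((628.1995849609375, -175.91513061523438), (330.0618896484375, 110.13700866699219), 80.09117889404297)
red 668 [0.57142093 0.18383057 0.01390294] [0.61481047 0.22793983 0.07594621] [0.60422547 0.21928432 0.06339678]
shank 203 [0.58496166 0.19724836 0.09521866] [0.60001191 0.21287767 0.12394201]
floor z -0.0003588160745920403
oil [0.51554135 0.37324994 0.14975553]
jar [0.46034101 0.21314594 0.0852369 ]
ham [0.64422326 0.21885672 0.02610045]
blue [ 0.61114522 -0.27903884  0.12457974]
top rack 8970 0.05878161836370383 ((629.5983276367188, -176.26702880859375), (325.8168640136719, 111.69806671142578), 80.04948425292969)
red 217 [0.56963018 0.18194476 0.05549518] [0.61170855 0.22419102 0.07749558] [0.5858305  0.19438834 0.07128244]
shank 89 [0.58467154 0.19715879 0.09588691] [0.59949454 0.21211791 0.12537696]
floor z -0.000708087562725502
oil [0.50777912 0.36725173 0.14885451]
jar [0.46034941 0.20705542 0.08383591]
ham [0.63808452 0.21281869 0.02744482]
blue [ 0.60524286 -0.28373899  0.13766775]
```

>>> apply_moves(
  series="0 0 0 -0.02 -0.012 0 0.0854;0 0 0 -0.06 -0.035 0 0.0854;0 0 0 -0.11 -0.065 0 0.0854;0 0 0 -0.16 -0.094 0 0.0854;0 0 0 -0.21 -0.124 0 0.0854;0 0 0 -0.26 -0.153 0 0.0854;0 0 0 -0.31 -0.183 0 0.0854;0 0 0 -0.36 -0.212 0 0.0854;0 0 0 -0.39 -0.23 0 0.0854;0 0 0 -0.40 -0.236 0 0.0854",
  squeeze=40,
)

```text
time_s: 1.35
tcp_pos: [0.4878, 0.3051, 0.2313]
orientation: [0.121, 0.993, -0.0, 0.0]
wrist_force: [-0.3, 0.8, 0.0]
width: 1.002
grasp_force: 0.0
```

```bash
cat > to.py <<'E'
import sys
from h import *
from scipy.spatial.transform import Rotation as Ro
s=arm.read_state(); R=Ro.from_quat(s["orientation"]).as_matrix()
print("tcp",s["tcp_pos"].round(4),"t",s["time_s"],"w",round(s["width"],3),"gf",round(s["grasp_force"],1),"F",s["wrist_force"].round(1),"q",s["qpos"].round(2)); print("R",R.round(3).tolist())
if len(sys.argv)>3: print("tool shift",(R.T@(np.array(sys.argv[1:4],float)-s["tcp_pos"])).round(4))
E
python3 to.py 0.592 0.205 0.2
```

```text
tcp [0.4878 0.3051 0.2313] t 1.35 w 1.002 gf 0.0 F [-0.3  0.8  0. ] q [-0.92  0.18  0.32  1.67 -0.06  1.3   0.74]
R [[-0.971, 0.239, 0.0], [0.239, 0.971, -0.001], [-0.0, -0.001, -1.0]]
tool shift [-0.1252 -0.0722  0.0314]
```

>>> apply_moves(
  series="0 0 0 -0.02 -0.012 0.005 0.0854;0 0 0 -0.06 -0.034 0.015 0.0854;0 0 0 -0.09 -0.052 0.022 0.0854;0 0 0 -0.115 -0.066 0.028 0.0854;0 0 0 -0.125 -0.072 0.031 0.0854;0 0 0 -0.125 -0.072 0.031 0.0854;0 0 0 -0.125 -0.072 0.031 0.0854",
)

```text
time_s: 2.22
tcp_pos: [0.5897, 0.2109, 0.2005]
orientation: [0.117, 0.993, 0.0, -0.0]
wrist_force: [0.7, 0.3, 0.6]
width: 1.001
grasp_force: 0.0
```

```bash
python3 to.py 0.592 0.205 0.088; python3 - <<'E'
from h import *
d=grab("scene"); np.savez("s1.npz",**d)
cv2.imwrite("pics/s1.png",cv2.resize(d["pixels"][150:400,220:500],None,fx=2.4,fy=2.4))
E
```

```text
tcp [0.5897 0.2109 0.2005] t 2.225 w 1.001 gf 0.0 F [0.7 0.3 0.6] q [-0.73  0.31  0.4   1.59 -0.13  1.27  1.02]
R [[-0.973, 0.233, -0.0], [0.233, 0.973, 0.001], [0.001, 0.001, -1.0]]
tool shift [-0.0037 -0.0053  0.1125]
```

View pics/s1.png

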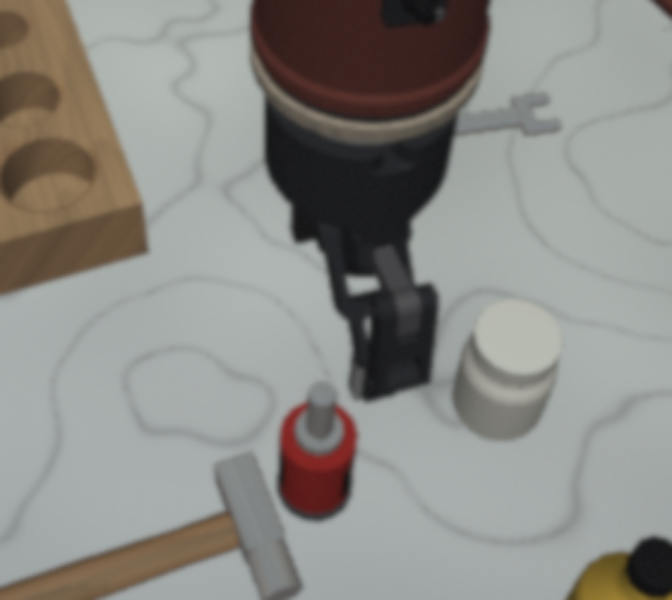

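The gripper hangs above the bit. The shank top is at crop (321,385), and the near finger at (395,345) hides the far one. The fingers are clear of the jar at (505,365) and the hammer.

>>> apply_moves(
  series="0 0 0 -0.004 -0.005 0.01 0.0854;0 0 0 -0.004 -0.005 0.025 0.0854;0 0 0 -0.004 -0.005 0.045 0.0854;0 0 0 -0.004 -0.005 0.06 0.0854;0 0 0 -0.004 -0.005 0.07 0.0854;0 0 0 -0.004 -0.005 0.07 0.0854;0 0 0 -0.004 -0.005 0.07 0.0854",
)

```text
time_s: 3.15
tcp_pos: [0.5937, 0.2035, 0.1308]
orientation: [0.118, 0.993, 0.0, 0.0]
wrist_force: [-1.5, -0.2, 0.5]
width: 0.995
grasp_force: 0.0
```

```bash
python3 to.py 0.592 0.205 0.088; python3 - <<'E'
from h import *
d=grab("scene"); np.savez("s2.npz",**d)
P=cloud(d)
import meas
sh=P[(P[...,2]>.088)&(P[...,2]<.119)&(np.hypot(P[...,0]-.592,P[...,1]-.205)<.014)]
if len(sh): print("shank",len(sh),sh.min(0),sh.max(0))
cv2.imwrite("pics/s2.png",cv2.resize(d["pixels"][220:400,270:470],None,fx=3,fy=3))
E
```

```text
tcp [0.5937 0.2035 0.1308] t 3.15 w 0.995 gf 0.0 F [-1.5 -0.2  0.5] q [-0.71  0.37  0.39  1.66 -0.15  1.14  1.05]
R [[-0.972, 0.235, 0.001], [0.235, 0.972, 0.0], [-0.001, 0.0, -1.0]]
tool shift [0.002  0.001  0.0428]
shank 103 [0.59207084 0.19904243 0.08827073] [0.60025046 0.21291778 0.11863756]
```

View pics/s2.png

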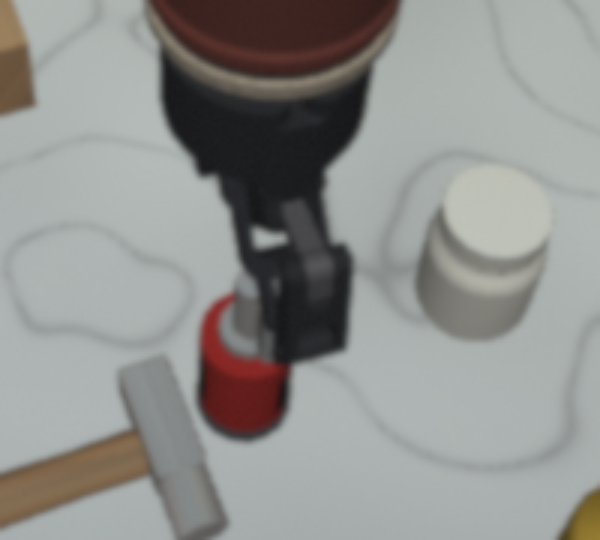

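The shank at crop (248,300) lies between the fingers, clear of the near one at (310,305). I'll descend and close.

>>> apply_moves(
  series="0 0 0 0.002 0.001 0.015 0.0854;0 0 0 0.002 0.001 0.03 0.0854;0 0 0 0.002 0.001 0.041 0.0854;0 0 0 0.002 0.001 0.041 0.0854;0 0 0 0.002 0.001 0.041 0.04;0 0 0 0.002 0.001 0.041 0.02;0 0 0 0.002 0.001 0.041 0.0;0 0 0 0.002 0.001 0.041 0.0;0 0 0 0.002 0.001 0.041 0.0;0 0 0 0.002 0.001 0.041 0.0",
  squeeze=50,
)

```text
time_s: 4.45
tcp_pos: [0.5918, 0.2049, 0.0897]
orientation: [0.118, 0.993, 0.0, 0.0]
wrist_force: [-0.5, -0.8, 3.8]
width: 0.169
grasp_force: 48.8
```

```bash
python3 to.py 0.592 0.205 0.088
```

```text
tcp [0.5918 0.2049 0.0897] t 4.45 w 0.169 gf 48.8 F [-0.5 -0.8  3.8] q [-0.71  0.41  0.38  1.7  -0.17  1.06  1.06]
R [[-0.972, 0.235, 0.0], [0.235, 0.972, 0.0], [-0.0, 0.0, -1.0]]
tool shift [-0.0002  0.0002  0.0017]
```

>>> apply_moves(
  series="0 0 0 0 0 -0.01 0;0 0 0 0 0 -0.03 0;0 0 0 0 0 -0.055 0;0 0 0 0 0 -0.08 0;0 0 0 0 0 -0.105 0;0 0 0 0 0 -0.125 0;0 0 0 0 0 -0.13 0;0 0 0 0 0 -0.13 0;0 0 0 0 0 -0.13 0",
)

```text
time_s: 5.58
tcp_pos: [0.5911, 0.2048, 0.2184]
orientation: [0.118, 0.993, -0.0, -0.001]
wrist_force: [-0.2, 0.0, -4.2]
width: 0.172
grasp_force: 49.0
```

```bash
python3 to.py 0.6355 -0.139 0.22; python3 - <<'E'
from h import *
from meas import rack
# pocket centres from holes: edge of rack top mask
d=np.load("top0.npz"); P=cloud(d); m=rack(d,P).astype(np.uint8)
cs,h=cv2.findContours(m,cv2.RETR_CCOMP,cv2.CHAIN_APPROX_NONE)
for c,hh in zip(cs,h[0]):
    if hh[3]>=0 and len(c)>25:
        q=np.array([P[p[0][1],p[0][0]] for p in c]); (x,y),r=cv2.minEnclosingCircle(q[:,:2].astype(np.float32)); print(x,y,r,len(c), cv2.fitEllipse(q[:,:2].astype(np.float32)*1000))
E
```

```text
tcp [0.5911 0.2048 0.2184] t 5.575 w 0.172 gf 49.0 F [-0.2  0.  -4.2] q [-0.73  0.3   0.41  1.56 -0.12  1.3   1.03]
R [[-0.972, 0.235, -0.001], [0.235, 0.972, -0.001], [0.001, -0.001, -1.0]]
tool shift [-0.1238 -0.3237 -0.0014]
0.6119609475135803 -0.29537302255630493 0.026195434853434563 98 ((612.3796997070312, -294.6145324707031), (28.857275009155273, 48.51737594604492), 22.24080467224121)
0.6226882338523865 -0.21141132712364197 0.022341042757034302 66 ((622.4243774414062, -211.86314392089844), (41.37806701660156, 42.57647705078125), 134.45509338378906)
0.6357067823410034 -0.13833728432655334 0.0282270647585392 85 ((635.689453125, -138.15000915527344), (53.583736419677734, 54.58672332763672), 125.60520935058594)
0.648436963558197 -0.06449828296899796 0.03460292890667915 106 ((648.6192626953125, -64.94486999511719), (66.73930358886719, 67.15009307861328), 154.89971923828125)
```

The pocket centre from its rim is (0.6357, -0.1385). I'll carry the bit over there.

>>> apply_moves(
  series="0 0 0 -0.006 -0.015 0 0;0 0 0 -0.018 -0.046 0 0;0 0 0 -0.034 -0.09 0 0;0 0 0 -0.05 -0.134 0 0;0 0 0 -0.067 -0.178 0 0;0 0 0 -0.084 -0.222 0 0;0 0 0 -0.1 -0.264 0 0;0 0 0 -0.113 -0.298 0 0;0 0 0 -0.121 -0.318 0 0;0 0 0 -0.124 -0.324 0 0",
)

```text
time_s: 6.82
tcp_pos: [0.6353, -0.1423, 0.219]
orientation: [0.12, 0.993, -0.001, -0.0]
wrist_force: [0.5, 0.6, -3.6]
width: 0.169
grasp_force: 49.0
```

>>> apply_moves(
  series="0 0 0 0 0 0 0;0 0 0 0 0 0 0;0 0 0 0 0 0 0;0 0 0 0 0 0 0",
)

```text
time_s: 7.32
tcp_pos: [0.6362, -0.1384, 0.2194]
orientation: [0.118, 0.993, 0.0, 0.0]
wrist_force: [0.4, -0.0, -4.0]
width: 0.173
grasp_force: 49.0
```

```bash
python3 to.py 0.6357 -0.1385 0.155; python3 - <<'E'
from h import *
d=grab("scene"); np.savez("s3.npz",**d); P=cloud(d)
hsv=cv2.cvtColor(d["pixels"],cv2.COLOR_BGR2HSV)
m=((hsv[...,0]<6)|(hsv[...,0]>174))&(hsv[...,1]>190)&(hsv[...,2]>90)&(np.hypot(P[...,0]-.635,P[...,1]+.139)<.06)&(P[...,2]>.1)&(P[...,2]<.23)
r=P[m]; print(len(r),r.min(0),r.max(0))
# circle fit of barrel in height slices, radius 24 mm
from scipy.optimize import least_squares
zs=np.percentile(r[:,2],[5,50,95])
for a,b in zip(zs[:-1],zs[1:]):
    q=r[(r[:,2]>=a)&(r[:,2]<b)]
    f=least_squares(lambda c:np.hypot(q[:,0]-c[0],q[:,1]-c[1])-.024,[.635,-.16],loss="soft_l1",f_scale=.001); print(a,b,f.x,len(q))
cv2.imwrite("pics/s3.png",cv2.resize(d["pixels"][30:280,130:380],None,fx=2.4,fy=2.4))
E
```

```text
tcp [ 0.6362 -0.1384  0.2194] t 7.325 w 0.173 gf 49.0 F [ 0.4 -0.  -4. ] q [-0.28  0.37  0.56  1.5  -0.2   1.32  1.64]
R [[-0.972, 0.234, 0.0], [0.234, 0.972, 0.0], [-0.0, 0.0, -1.0]]
tool shift [ 0.0005 -0.0002  0.0644]
2 [ 0.62999393 -0.12089989  0.20237541] [ 0.65160565 -0.11918146  0.20264556]
0.20238892096085978 0.20251048587690013 [ 0.635 -0.16 ] 0
0.20251048587690013 0.20263205079294044 [ 0.635 -0.16 ] 0
```

View pics/s3.png

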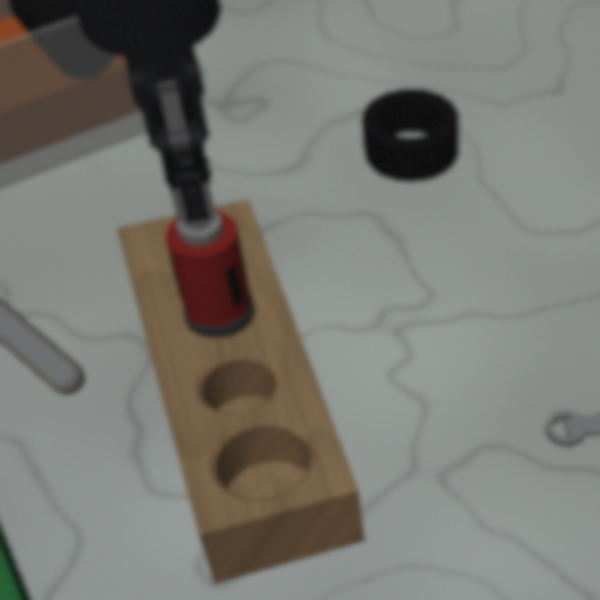

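The bit hangs over the rack, with its barrel from crop (203,230) to (220,325), and the 54 mm pocket at (238,385) is open. The colour threshold was too strict, so I'll refit to check tilt and offset.

```bash
cat > fit.py <<'E'
from h import *
from scipy.optimize import least_squares
def fit(d,zlo,zhi,c0):
    P=cloud(d); hsv=cv2.cvtColor(d["pixels"],cv2.COLOR_BGR2HSV)
    m=((hsv[...,0]<8)|(hsv[...,0]>172))&(hsv[...,1]>140)&(np.hypot(P[...,0]-c0[0],P[...,1]-c0[1])<.05)&(P[...,2]>zlo)&(P[...,2]<zhi)
    r=P[m]; print(len(r),r.min(0),r.max(0))
    def res(p):
        return np.hypot(r[:,0]-p[0]-p[2]*(r[:,2]-zlo),r[:,1]-p[1]-p[3]*(r[:,2]-zlo))-.024
    f=least_squares(res,[*c0,0,0],loss="soft_l1",f_scale=.001).x; print("centre at zlo",f[:2].round(4),"tilt deg",np.degrees(f[2:]).round(2))
E
python3 - <<'E'
from fit import *
fit(np.load("scene0.npz"),.015,.070,[.592,.205])
fit(np.load("s3.npz"),.145,.197,[.636,-.138])
E
```

```text
429 [0.57142093 0.18383057 0.01520215] [0.61507491 0.22800671 0.0699875 ]
centre at zlo [0.5908 0.2034] tilt deg [-0.09 -0.07]
637 [ 0.61863436 -0.13707289  0.14511754] [ 0.65845426 -0.11348821  0.19690848]
centre at zlo [ 0.6351 -0.14  ] tilt deg [ 0.25 -0.25]
```

>>> apply_moves(
  series="0 0 0 0 0.001 0.015 0;0 0 0 0 0.001 0.035 0;0 0 0 0 0.001 0.05 0;0 0 0 0 0.001 0.06 0;0 0 0 0 0.001 0.066 0;0 0 0 0 0.001 0.072 0;0 0 0 0 0.001 0.078 0;0 0 0 0 0.001 0.084 0;0 0 0 0 0.001 0.09 0;0 0 0 0 0.001 0.09 0",
)

```text
time_s: 8.62
tcp_pos: [0.636, -0.1381, 0.1288]
orientation: [0.118, 0.993, -0.0, -0.0]
wrist_force: [-0.6, 0.3, -4.3]
width: 0.17
grasp_force: 49.0
```

```bash
python3 to.py 0.6357 -0.1385 0.106
```

```text
tcp [ 0.636  -0.1381  0.1288] t 8.625 w 0.17 gf 49.0 F [-0.6  0.3 -4.3] q [-0.26  0.44  0.54  1.61 -0.24  1.16  1.66]
R [[-0.972, 0.235, -0.001], [0.235, 0.972, 0.0], [0.001, -0.0, -1.0]]
tool shift [ 0.0002 -0.0005  0.0228]
```

There is no contact and the crown is about 20 mm into the pocket, so I'll continue.

>>> apply_moves(
  series="0 0 0 0 0 0.006 0;0 0 0 0 0 0.011 0;0 0 0 0 0 0.016 0;0 0 0 0 0 0.019 0;0 0 0 0 0 0.021 0;0 0 0 0 0 0.023 0;0 0 0 0 0 0.023 0;0 0 0 0 0 0.023 0",
)

```text
time_s: 9.62
tcp_pos: [0.6364, -0.1382, 0.1064]
orientation: [0.118, 0.993, -0.0, 0.0]
wrist_force: [-0.6, -0.8, -3.8]
width: 0.172
grasp_force: 49.0
```

```bash
python3 to.py
```

```text
tcp [ 0.6364 -0.1382  0.1064] t 9.625 w 0.172 gf 49.0 F [-0.6 -0.8 -3.8] q [-0.26  0.46  0.53  1.63 -0.25  1.12  1.67]
R [[-0.972, 0.235, 0.0], [0.235, 0.972, -0.0], [-0.0, 0.0, -1.0]]
```

Still hanging, about 1–2 mm above the floor. I'll touch down, then open and raise.

>>> apply_moves(
  series="0 0 0 0 0 0.001 0;0 0 0 0 0 0.002 0;0 0 0 0 0 0.002 0",
)

```text
time_s: 10.0
tcp_pos: [0.6365, -0.1383, 0.1048]
orientation: [0.118, 0.993, -0.0, 0.0]
wrist_force: [-0.8, 0.1, 0.6]
width: 0.168
grasp_force: 49.5
```

>>> apply_moves(
  series="0 0 0 0 0 0 0.02;0 0 0 0 0 0 0.03;0 0 0 0 0 0 0.06;0 0 0 0 0 0 0.0854;0 0 0 0 0 0 0.0854;0 0 0 0 0 0 0.0854",
)

```text
time_s: 10.75
tcp_pos: [0.6363, -0.1382, 0.1043]
orientation: [0.118, 0.993, -0.0, 0.0]
wrist_force: [-0.3, 0.7, -0.7]
width: 1.0
grasp_force: 0.0
```

>>> apply_moves(
  series="0 0 0 0 0 -0.01 0.0854;0 0 0 0 0 -0.03 0.0854;0 0 0 0 0 -0.06 0.0854;0 0 0 0 0 -0.09 0.0854;0 0 0 0 0 -0.12 0.0854;0 0 0 0 0 -0.14 0.0854;0 0 0 0 0 -0.15 0.0854;0 0 0 0 0 -0.15 0.0854",
)

```text
time_s: 11.75
tcp_pos: [0.6365, -0.1382, 0.2546]
orientation: [0.118, 0.993, 0.0, 0.0]
wrist_force: [-0.7, 0.1, -0.2]
width: 1.005
grasp_force: 0.0
```

```bash
python3 to.py; python3 - <<'E'
from fit import *
d=grab("scene"); fit(d,.062,.085,[.636,-.138]); P=cloud(d)
q=P[(np.hypot(P[...,0]-.636,P[...,1]+.138)<.02)&(P[...,2]<.15)]; print("top z",np.percentile(q[:,2],[98,100]))
cv2.imwrite("pics/s4.png",d["pixels"])
E
```

```text
tcp [ 0.6365 -0.1382  0.2546] t 11.75 w 1.005 gf 0.0 F [-0.7  0.1 -0.2] q [-0.28  0.36  0.57  1.45 -0.19  1.39  1.63]
R [[-0.972, 0.235, 0.001], [0.235, 0.972, -0.0], [-0.001, 0.0, -1.0]]
237 [ 0.61487068 -0.14470645  0.06230398] [ 0.65892281 -0.11381269  0.08495804]
centre at zlo [ 0.6351 -0.1398] tilt deg [ 2.95 -1.77]
top z [0.13723086 0.13845847]
```

View pics/s4.png

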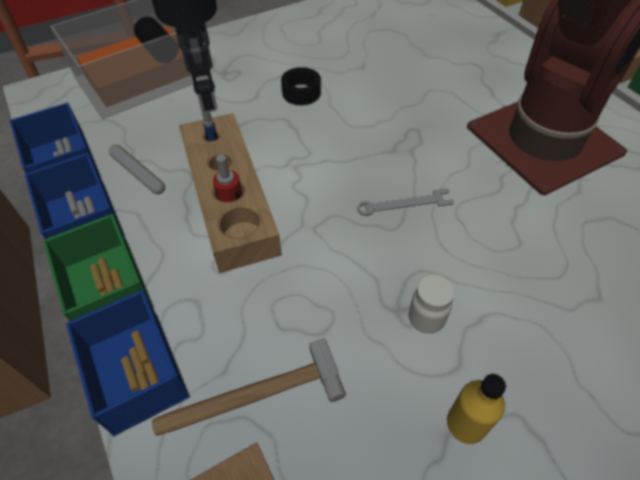

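The red bit stands upright in the 54 mm pocket at (226,180) with its top at 137 mm, which puts the crown on the floor. The blue bit at (210,128) and the bottle at (477,408) are where they were, and the gripper is clear.

```bash
python3 -c "
from plant import arm
print(arm.job_done())"
```

```text
the job is handed in; nothing more can be done
None
```

I lowered the red core bit into the 54 mm pocket, released it standing free on the pocket floor, and handed the job in; the last picture shows the blue bit and oil bottle where they were, but the hand-in returned no verdict.

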